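Close a tray in the lid press and ease the screw

TASK

Press the lid onto the tray in the bench lid press: crank the handwheel clockwise (seen from above) by its black handle until you feel the press plate come down on its stop, which drives the lid home. Then back the wheel off a quarter turn, so that the screw is not left jammed tight, and let go of the handle, leaving the things around the press where they lie.

Things in the scene. Friction and masses are not known exactly. Their poses are not given: they have to be found in the camera images.
- handwheel (a joint): angle of the handwheel in rad: 0 with the press plate hard down on its dead stop, growing counter-clockwise seen from above, which raises the plate 10 mm a turn; at most 17. Found 1.5 to 2.4 turns up. It drags with about 2.5 N at the handle, has no play and stays where it is left; the stop at 0 is the only one on the way down, and the lid's rub can hardly be felt.
- handle_centre (a point): middle of the black crank handle, a round upright grip on the wheel's rim, 65 mm out from the wheel's axis: 23 mm in diameter, 58 mm tall, its middle 272 mm, its top 301 mm above the table. It revolves freely on its own pin, so that a hand holding it need not turn as it goes round. Nothing else of the press is higher than 250 mm.
- wheel_centre (a point): fixed point on the vertical axis of the level aluminium handwheel (145 mm over its rim, rim top 240 mm above the table, does not rise or sink) at the height of the handle's middle, 272 mm. Its x axis points to the back of the press, z up. At joint value a the handle's middle lies 65 mm from it in the direction a + pi, counter-clockwise from that x axis.
- tray_lid (a joint): height in m of the white snap lid (210 x 260 mm) over its home position on the tray's rim: 0 fully home; it is found 4 to 7 mm up, held by the grip of its skirt (25 N to push), and stays where it is pushed to.
- plate_underside (a point): middle of the underside of the white press pad (206 x 254 mm) beneath the plate that runs on the two columns; 98.5 mm above the table at the stop.
- lid_top (a point): middle of the lid at the height of its raised edge; 98.5 mm above the table when the lid is home.
- marker_mid (a point): middle of a marker pen lying on the table, 140 mm long, 17 mm thick; leave it alone
- counter_mid (a point): middle of a white hand tally counter lying on the table, 68 x 55 x 24 mm; leave it alone
- twist_tub_mid (a point): middle of a small white round tub standing on the table, 70 mm in diameter, 45 mm tall; leave it alone
- pouch_single_mid (a point): middle of a dark green flat food pouch lying on the table, 150 x 206 x 24 mm; leave it alone

How it is judged:
By the outcome, as a careful person would: the job done as asked, in the order asked, and still so for the second after the job is handed in, with the robot touching nothing.
It also fails if it takes over 67 s, if anything falls off the work surface, if the arm or the gripper's body presses on something with over 40 N, if the wrist force passes 120 N, or if a joint passes its speed limit or range.

ROBOT

A 6-joint arm with a two-finger parallel gripper is mounted at the origin on a cart in front of the work surface, level with it; the furniture and walls round the work are solid. World frame = base frame: x ahead of the robot, y to its left, z up, the work surface at z = 0. Lengths are in m, angles in rad, forces in N, time in s.
With the tool pointing down it reaches from about 0.25 to 0.775 m from the base axis. Payload 4 kg.
Tool frame: the origin (TCP) lies between the finger pads; the fingertips stand 19 mm ahead of it and the grasp point (between the pads) is the TCP (robot.tip_reach is the y of the fingertips in the tool frame, in m); y points along the fingers, x is the direction in which the jaws open and shut, and the axes are right-handed (so a half turn about y gives the same grasp; the last joint's range is limited). The gripper opens to 94 mm and grips with 3 to 60 N. Pads are 16 mm wide; open, the fingers measure 119 mm over their backs; the gripper's body (75 mm by 177 mm) begins 78 mm behind the grasp point.
Start: joints at [-1.381, 0.087, 1.371, -0, 1.684, -0.103], TCP at [0.159, -0.527, 0.225] pointing down, gripper open.
Joint ranges: [-3.1, 3.1], [-0.76, 2.03], [0.27, 2.55], [-1.08, 4.22], [0.17, 2.65], [-2.57, 2.57]. Speed limits (rad/s): [2.79, 2.79, 3.14, 3.14, 3.14, 3.14].

INTERFACE

Orientations are given as [roll, pitch, yaw] about the fixed x, y, z axes, in that order (R = Rz(yaw) Ry(pitch) Rx(roll)).
In Python, from bench import robot, imaging, order gives the robot as it stands.
- The arm moves only by the tool send_rows, never from a script. Its argument "moves" is text: rows parted by semicolons, each of 5 numbers parted by spaces: the gripper's target within -1 to 1 (shut at 1, half-way at 0, fully open at -1), then the shift along the tool's x, y, z in m, then the turn about the tool's y in degrees. In form: fingers tx ty tz roll; .... A call has exactly 10 rows; each row shifts and turns the commanded pose from where the row before left it, along the tool's axes as they then stand; what a row does not reach is not made up. A row lasts 1/12 s, in which the tool goes at most 41.7 mm and 7.16 degrees, less where a joint would pass 70% of its speed; a pose out of reach is approached as far as the arm can. A call with a gripper value outside its range is refused whole. The fingers move at their own pace and stop on an object; the grip force is fixed at half the most. Time passes only in rows, so rows that do not move let the fingers close, or fill a call up. It gives the time, the measured TCP pose, the force and the opening at its end, in the units of the state.
- robot.get_obs(): the state, without advancing time (a new reading comes with each control period).
- imaging.snapshot(name): name is "scene" or "top"; returns a dict with "image" (480x640x3 uint8, red, green, blue), "mtx" (3x3 intrinsics, pixels), "R" (3x3) and "t" (3): a world point X has camera coordinates R X + t. Camera axes: x right, y down, z forward; pixel columns grow to the right and rows downward; lengths in m; the calibration is good to about 2 mm. A picture is of the moment at which its call begins. There is no depth.
- order.close_job(): hands the job in, once; it reports no verdict.
Trained networks look in a picture, given as the dict that the camera call returned (one of the last four; its "shot" number tells which), for a name from the list of things; names that differ only in an ending like _2 or _b are one class to them, and where a whole thing is asked for, a point or a joint stands for the part that bears it (a point fixed in the world has none). Each returns a list of dicts, best first, with "conf" (0 to 1); they miss things now and then, are a little off and sometimes report something else, mostly with a low value. They report only what shows in the picture. A call takes as long as a camera call.
- imaging.recognise(picture, target): "centre" ([column, row] in pixels, amid what is visible of it).
- imaging.landmark_of(picture, target): "centre" ([column, row] in pixels: a listed point, or the origin of a listed thing).
The state is a dict: "time": time; "joint_positions": joint angles; "qvel": joint speeds; "joint_torque": joint torques, N m; "tool_pos": TCP position; "ee_rot": TCP orientation; "wrist_force": force on the tool from outside, world axes, zero at the start; "wrist_torque": the same for the moment, N m; "width": finger opening in m.
Only numpy, scipy, OpenCV 4.12 (cv2) and the standard library are available. Lean on these libraries where they do the work, as an engineer would, in place of code of your own. Each camera call takes 0.05 s, during which the arm holds its last target.

## Working session

There is one attempt and no reset: what is moved stays moved. The work goes in short steps, Python scripts to look and compute and a tool call to move; the robot and the scene stay as the last step left them, time stands still between calls to the robot, and variables do not carry over. Pictures are saved under pics/ and viewed, and the job is handed in when it is done.

Besides the shell and the picture viewer there is one more tool, called after ">>>" as a command line: name --argument value ..., lists and objects as JSON in quotes. send_rows: Moves the arm, as the interface text tells. Its arguments: {"type":"object","properties":{"moves":{"type":"string"}},"required":["moves"]}

```bash
ls; mkdir -p pics
python3 - <<'E'
from bench import robot, imaging, order
import cv2
o=robot.get_obs(); print({k:o[k] for k in('time','tool_pos','ee_rot','wrist_force','width')})
for n in('scene','top'):
    p=imaging.snapshot(n); cv2.imwrite(f'pics/{n}0.png',p['image'][:,:,::-1])
    print(n,p['mtx'].tolist(),p['R'].tolist(),p['t'].tolist())
    for t in('handle_centre','wheel_centre','plate_underside','lid_top','marker_mid','counter_mid','twist_tub_mid','pouch_single_mid'):
        print(t,[(r['centre'],r['conf']) for r in imaging.landmark_of(p,t)][:2])
E
```

```text
pics
{'time': 0.0, 'tool_pos': array([ 0.15863891, -0.52609091,  0.22330389]), 'ee_rot': array([-1.57060499,  0.00220639, -1.27799268]), 'wrist_force': array([ 0.17886322,  0.01929996, -0.09290826]), 'width': 0.09411724991629022}
scene [[558.9985617973093, 0.0, 322.81719164644386], [0.0, 558.9985617973093, 241.82141155434329], [0.0, 0.0, 1.0]] [[-0.5217789079578322, -0.8529935239491988, 0.012199152063123714], [-0.5065844595743758, 0.2983102479539585, -0.8089395411793054], [0.6863810578156057, -0.428267491255611, -0.5877652587602938]] [0.26017575264979736, 0.3983929024630324, 1.4504737424286016]
handle_centre [([296.9, 206.3], 0.53)]
wheel_centre [([320.4, 204.5], 0.85)]
plate_underside [([319.8, 246.8], 0.91)]
lid_top [([299.4, 204.9], 0.19)]
marker_mid [([446.5, 260.1], 0.74)]
counter_mid [([241.6, 348.7], 0.78)]
twist_tub_mid [([191.5, 307.4], 0.94)]
pouch_single_mid [([181.8, 346.2], 0.66)]
top [[459.50030296027035, 0.0, 317.6375676250746], [0.0, 459.50030296027035, 243.0692651315558], [0.0, 0.0, 1.0]] [[0.018310635786344058, -0.999795383752682, 0.008597164877295824], [-0.9925280345988878, -0.019213662259164665, -0.12049454642372817], [0.12063507430415538, -0.006326595404979391, -0.9926767616088396]] [0.018636361355072937, 0.48931970865355706, 1.2865433449187098]
handle_centre [([315.8, 185.0], 0.52)]
wheel_centre [([339.2, 199.8], 0.61)]
plate_underside [([334.2, 214.2], 0.67)]
lid_top []
marker_mid [([472.8, 282.5], 0.59)]
counter_mid [([204.5, 283.4], 0.69)]
twist_tub_mid [([184.5, 201.9], 0.94)]
pouch_single_mid [([160.9, 249.9], 0.58)]
```

View pics/scene0.png

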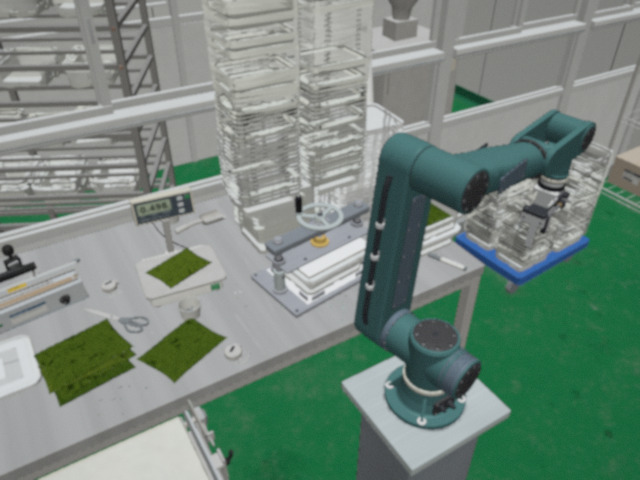

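View pics/top0.png

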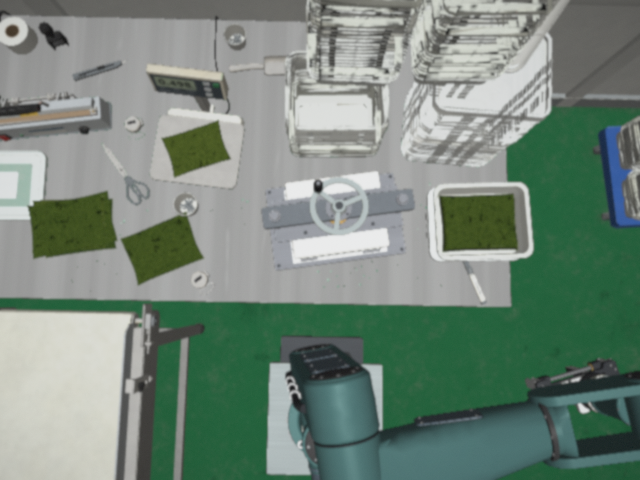

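```bash
cat > h.py <<'E'
import numpy as np
def back(p,uv,z):
    R=np.array(p['R']);t=np.array(p['t']);K=np.array(p['mtx'])
    d=R.T@np.linalg.solve(K,[uv[0],uv[1],1]);c=-R.T@t
    return c+d*(z-c[2])/d[2]
E
python3 - <<'E'
from bench import robot, imaging, order
from h import back
import cv2,numpy as np
for n in('scene','top'):
    p=imaging.snapshot(n)
    for t,z in(('handle_centre',.272),('wheel_centre',.272),('marker_mid',.008),('counter_mid',.012),('twist_tub_mid',.022),('pouch_single_mid',.012)):
        for r in imaging.landmark_of(p,t)[:1]: print(n,t,r['centre'],back(p,r['centre'],z).round(4))
    im=p['image'][:,:,::-1]
    c=im[120:300,230:430] ; cv2.imwrite(f'pics/{n}c.png',cv2.resize(c,None,fx=3.3,fy=3.3,interpolation=2))
E
```

```text
scene handle_centre [296.8, 200.0] [0.6179 0.0239 0.272 ]
scene wheel_centre [320.5, 205.3] [ 0.5556 -0.0228  0.272 ]
scene counter_mid [239.0, 350.2] [0.3773 0.3475 0.012 ]
scene twist_tub_mid [194.2, 302.5] [0.6155 0.386  0.022 ]
scene pouch_single_mid [182.0, 346.7] [0.4707 0.4784 0.012 ]
top handle_centre [315.6, 185.5] [0.5966 0.0367 0.272 ]
top wheel_centre [340.4, 200.5] [ 0.5616 -0.0225  0.272 ]
top marker_mid [473.1, 282.5] [ 0.3854 -0.4236  0.008 ]
top counter_mid [201.1, 280.2] [0.3773 0.36   0.012 ]
top twist_tub_mid [185.5, 206.4] [0.5895 0.4131 0.022 ]
top pouch_single_mid [158.4, 249.7] [0.4628 0.4873 0.012 ]
```

The scene shows the press at about (318,225) with the black handle near (298,203). In the top view the wheel centre is about (340,204) and the handle about (318,186).

View pics/topc.png

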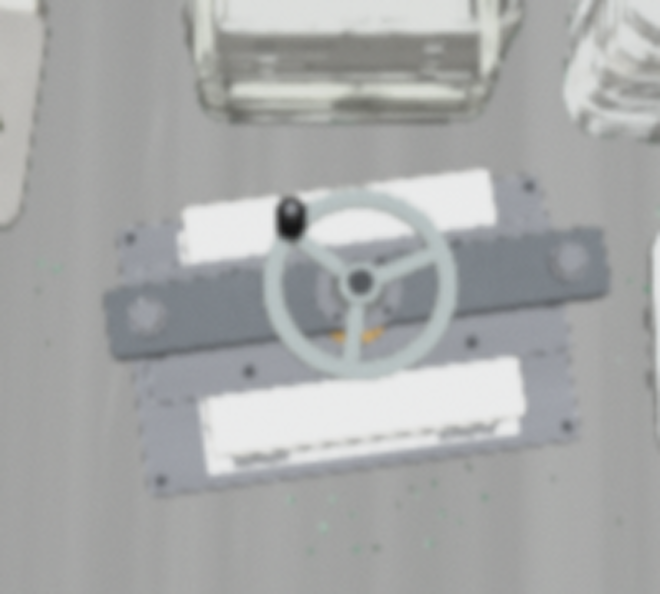

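View pics/scenec.png

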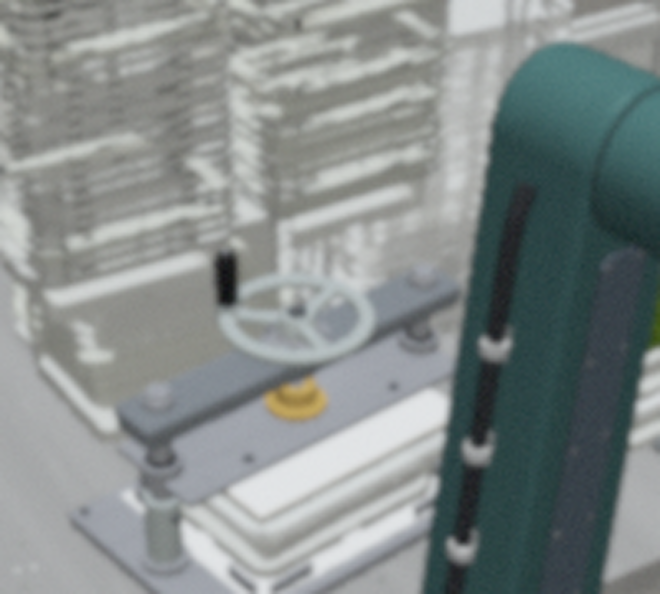

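Run:
```python
from bench import robot, imaging, order
from h import back
import cv2,numpy as np
s=imaging.snapshot('scene');t=imaging.snapshot('top')
P=lambda p:np.array(p['mtx'])@np.c_[p['R'],p['t']]
X=cv2.triangulatePoints(P(s),P(t),np.array([298.8,204.2]),np.array([318.2,186.1]));print((X[:3]/X[3]).T)
print('h',back(s,[298.8,204.2],.272),back(t,[318.2,186.1],.272))
w=back(t,[339.2,205.5],.235);print('wheel top',w)
print('wheel scene',back(s,[230+297/3.3,120+318/3.3],.235))
# beam ends bolts in top at z~.2
a=back(t,[230+147/3.3,120+315/3.3],.2);b=back(t,[230+571/3.3,120+260/3.3],.2);d=a-b;print('y axis',np.degrees(np.arctan2(d[1],d[0]))-90,(a+b)/2)
h=back(t,[318.2,186.1],.272)-w;print(np.hypot(h[0],h[1]),np.degrees(np.arctan2(h[1],h[0])))
```

```text
[[0.59522182 0.03013931 0.27124109]]
h [0.59392173 0.03048358 0.272     ] [0.59531724 0.03054976 0.272     ]
wheel top [ 0.55720767 -0.02173097  0.235     ]
wheel scene [ 0.55248723 -0.01953878  0.235     ]
y axis 8.65324917106706 [ 0.56034238 -0.02314359  0.2       ]
0.06469633171690158 53.910155335312304
```

Run:
```python
from bench import robot, imaging, order
from h import back
import cv2,numpy as np
s=imaging.snapshot('scene');t=imaging.snapshot('top')
print('cams',-s['R'].T@s['t'],-t['R'].T@t['t'])
for uv in [(290,155),(383,157),(403,160),(445,165),(490,162)]: print('top',uv,back(t,uv,0).round(3),back(t,uv,.1).round(3))
for uv in [(246,247),(235,236)]: print('scene',uv,back(s,uv,0).round(3))
# project vertical line at x=.7
for y in(-.1,.0,.07):
  for z in(0,.1,.2,.3,.4,.5):
    X=np.array([.69,y,z]);o=[]
    for p in(s,t):
      v=p['mtx']@(p['R']@X+p['t']);o.append((v[:2]/v[2]).round().astype(int).tolist())
    print(y,z,o)
S=s['image'][:,:,::-1];T=t['image'][:,:,::-1]
a=cv2.resize(T[330:450,500:640],None,fx=4,fy=4);b=cv2.resize(S[150:270,480:620],None,fx=4,fy=4)
cv2.imwrite('pics/grip.png',cv2.resize(np.hstack([a,b]),(800,343)))
cv2.imwrite('pics/st.png',cv2.resize(S[0:260,180:420],None,fx=2.3,fy=2.3))
cv2.imwrite('pics/tt.png',cv2.resize(T[0:220,250:570],None,fx=2.4,fy=2.4))
```

```text
cams [-0.65800383  0.7242743   1.17163992] [0.33012003 0.03617361 1.33592182]
top (290, 155) [0.757 0.115 0.   ] [0.725 0.109 0.1  ]
top (383, 157) [ 0.756 -0.164  0.   ] [ 0.724 -0.149  0.1  ]
top (403, 160) [ 0.748 -0.224  0.   ] [ 0.717 -0.204  0.1  ]
top (445, 165) [ 0.736 -0.35   0.   ] [ 0.705 -0.321  0.1  ]
top (490, 162) [ 0.748 -0.485  0.   ] [ 0.716 -0.446  0.1  ]
scene (246, 247) [0.821 0.119 0.   ]
scene (235, 236) [0.901 0.125 0.   ]
-0.1 0 [[319, 247], [362, 178]]
-0.1 0.1 [[319, 224], [365, 169]]
-0.1 0.2 [[319, 199], [370, 158]]
-0.1 0.3 [[319, 172], [375, 145]]
-0.1 0.4 [[320, 144], [381, 129]]
-0.1 0.5 [[320, 113], [389, 110]]
0.0 0 [[294, 256], [328, 177]]
0.0 0.1 [[293, 232], [329, 168]]
0.0 0.2 [[293, 207], [331, 157]]
0.0 0.3 [[292, 180], [332, 144]]
0.0 0.4 [[291, 151], [334, 128]]
0.0 0.5 [[291, 120], [336, 109]]
0.07 0 [[276, 262], [305, 177]]
0.07 0.1 [[275, 238], [304, 167]]
0.07 0.2 [[273, 213], [303, 156]]
0.07 0.3 [[272, 186], [302, 143]]
0.07 0.4 [[271, 156], [301, 127]]
0.07 0.5 [[269, 125], [300, 108]]
```

View pics/grip.png

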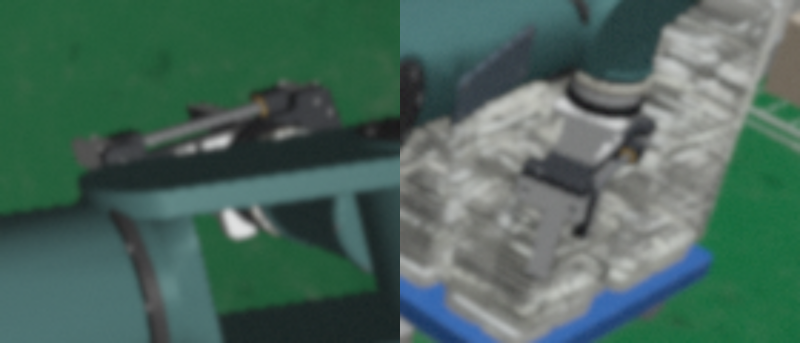

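View pics/st.png

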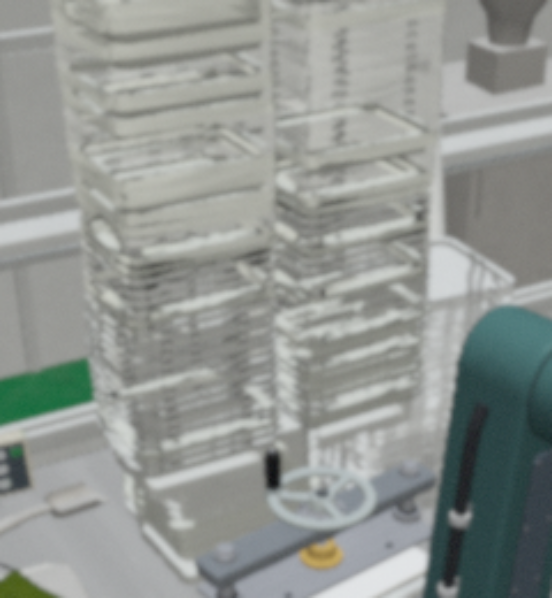

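View pics/tt.png

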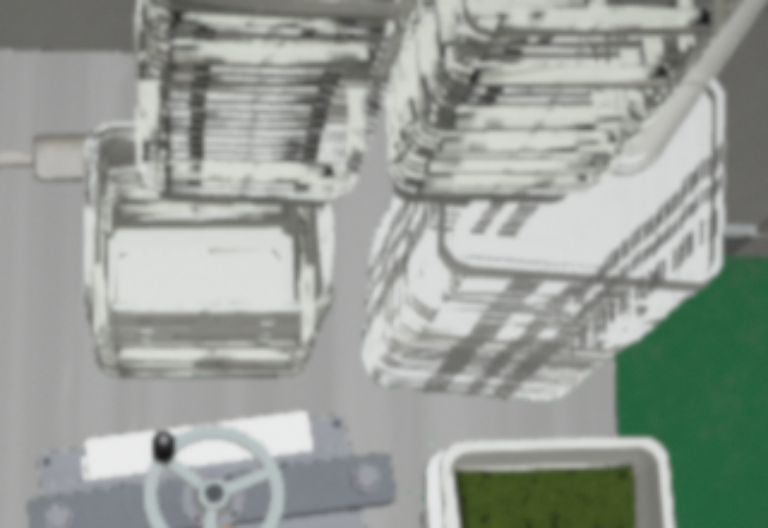

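The wheel centre is about (0.557,-0.021) and the handle about (0.595,0.030). With a ≈ 585° I expect about 1.63 turns down. The stacks' front edges are at x≈0.75. I'll keep the long side of the gripper along world y. First move: raise and turn.

>>> send_rows --moves "-1 0 -0.015 0 1.68;-1 0 -0.015 0 1.68;-1 0 -0.015 0 1.68;-1 0 -0.015 0 1.68;-1 0 -0.015 0 1.68;-1 0 -0.015 0 1.68;-1 0 -0.015 0 1.68;-1 0 -0.015 0 1.68;-1 0 -0.015 0 1.68;-1 0 -0.015 0 1.68"

```text
time: 2.63
tool_pos: [0.1587, -0.5265, 0.3753]
ee_rot: [-1.571, -0.0, -1.573]
wrist_force: [-0.4, 0.7, 0.8]
width: 0.094
```

>>> send_rows --moves "-1 -0.0278 0 0.0218 0;-1 -0.0278 0 0.0218 0;-1 -0.0278 0 0.0218 0;-1 -0.0278 0 0.0218 0;-1 -0.0278 0 0.0218 0;-1 -0.0278 0 0.0218 0;-1 -0.0278 0 0.0218 0;-1 -0.0278 0 0.0218 0;-1 -0.0278 0 0.0218 0;-1 -0.0278 0 0.0218 0"

```text
time: 3.47
tool_pos: [0.3775, -0.2471, 0.3748]
ee_rot: [-1.57, -0.001, -1.571]
wrist_force: [0.2, -0.3, 0.6]
width: 0.0939
```

>>> send_rows --moves "-1 -0.0278 0 0.0218 0;-1 -0.0278 0 0.0218 0;-1 -0.0278 0 0.0218 0;-1 -0.0278 0 0.0218 0;-1 -0.0278 0 0.0218 0;-1 -0.0278 0 0.0218 0;-1 -0.0278 0 0.0218 0;-1 -0.0278 0 0.0218 0;-1 -0.0278 0 0.0218 0;-1 -0.0278 0 0.0218 0"

```text
time: 4.3
tool_pos: [0.5958, 0.0309, 0.3745]
ee_rot: [-1.571, -0.0, -1.571]
wrist_force: [0.8, -1.3, -0.7]
width: 0.0938
```

Run:
```python
from bench import robot, imaging, order
import cv2,numpy as np
o=robot.get_obs(); print({k:o[k] for k in('time','tool_pos','ee_rot','wrist_force','width')})
s=imaging.snapshot('scene');t=imaging.snapshot('top')
S=s['image'][:,:,::-1];T=t['image'][:,:,::-1]
cv2.imwrite('pics/a1.png',np.hstack([cv2.resize(S[100:280,220:420],(400,360)),cv2.resize(T[100:280,230:430],(400,360))]))
```

```text
{'time': 4.3, 'tool_pos': array([0.59577568, 0.03089904, 0.37451552]), 'ee_rot': array([-1.57053810e+00, -1.98623165e-04, -1.57090551e+00]), 'wrist_force': array([ 0.7658841 , -1.33634885, -0.6757658 ]), 'width': 0.093842048797072}
```

View pics/a1.png

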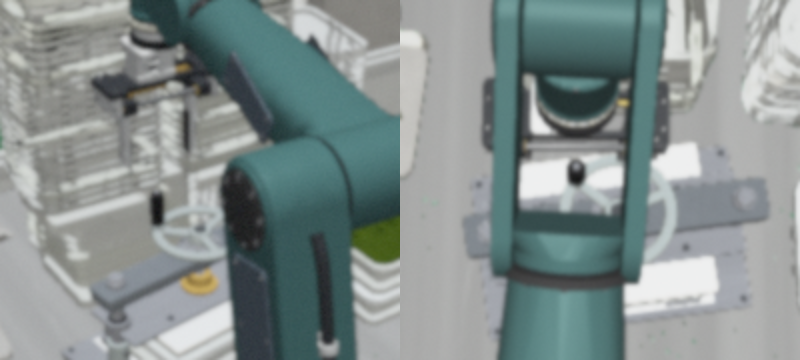

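>>> send_rows --moves "-1 0 0.0098 0 0;-1 0 0.0098 0 0;-1 0 0.0098 0 0;-1 0 0.0098 0 0;-1 0 0.0098 0 0;-1 0 0.0098 0 0;-1 0 0.0098 0 0;-1 0 0.0098 0 0;-1 0 0.0098 0 0;-1 0 0.0098 0 0"

```text
time: 5.23
tool_pos: [0.5949, 0.0292, 0.2755]
ee_rot: [-1.571, -0.0, -1.571]
wrist_force: [-0.6, -0.3, -0.1]
width: 0.0939
```

Run:
```python
from bench import robot, imaging, order
import cv2,numpy as np
s=imaging.snapshot('scene');t=imaging.snapshot('top')
S=s['image'][:,:,::-1];T=t['image'][:,:,::-1]
cv2.imwrite('pics/a2.png',np.hstack([cv2.resize(S[130:260,230:370],(400,360)),cv2.resize(T[130:260,250:390],(400,360))]))
```

```text
(no output)
```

View pics/a2.png

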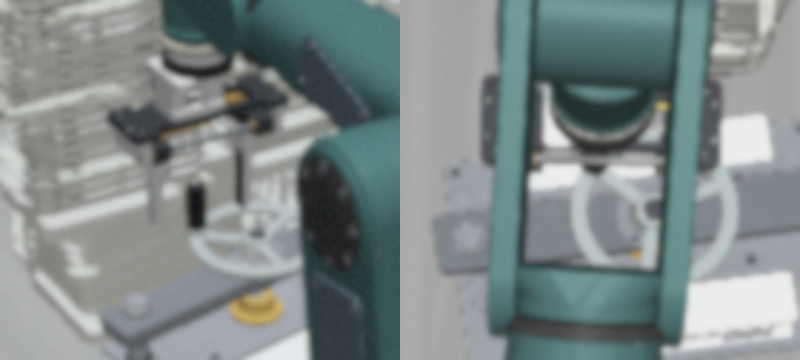

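The handle sits midway between the fingers, at the mid-tip position in the scene crop, so I close.

>>> send_rows --moves "1 0 0 0 0;1 0 0 0 0;1 0 0 0 0;1 0 0 0 0;1 0 0 0 0;1 0 0 0 0;1 0 0 0 0;1 0 0 0 0;1 0 0 0 0;1 0 0 0 0"

```text
time: 6.17
tool_pos: [0.595, 0.0295, 0.2764]
ee_rot: [-1.571, 0.001, -1.571]
wrist_force: [1.0, 7.8, -0.4]
width: 0.0309
```

>>> send_rows --moves "1 0 0 0 0;1 0 0 0 0;1 0 0 0 0;1 0 0 0 0;1 0 0 0 0;1 0 0 0 0;1 0 0 0 0;1 0 0 0 0;1 0 0 0 0;1 0 0 0 0"

```text
time: 7.0
tool_pos: [0.5953, 0.0306, 0.2764]
ee_rot: [-1.57, 0.002, -1.57]
wrist_force: [1.5, 5.2, -0.1]
width: 0.0232
```

```bash
cat >> h.py <<'E'
def arc(a0,step,n=10,r=.065,ex=0,ey=0):
    a=np.radians(a0+step*np.arange(n+1));d=np.diff(np.c_[r*np.cos(a),r*np.sin(a)],axis=0)+np.array([ex,ey])/n
    print(';'.join(f'1 {-q[1]:.4f} 0 {q[0]:.4f} 0' for q in d))
E
python3 -c "
from h import *
arc(54,-5)"
```

```text
1 0.0035 0 0.0044 0;1 0.0039 0 0.0041 0;1 0.0042 0 0.0038 0;1 0.0046 0 0.0034 0;1 0.0048 0 0.0030 0;1 0.0051 0 0.0025 0;1 0.0053 0 0.0021 0;1 0.0054 0 0.0016 0;1 0.0056 0 0.0011 0;1 0.0056 0 0.0006 0
```

>>> send_rows --moves "1 0.0035 0 0.0044 0;1 0.0039 0 0.0041 0;1 0.0042 0 0.0038 0;1 0.0046 0 0.0034 0;1 0.0048 0 0.0030 0;1 0.0051 0 0.0025 0;1 0.0053 0 0.0021 0;1 0.0054 0 0.0016 0;1 0.0056 0 0.0011 0;1 0.0056 0 0.0006 0"

```text
time: 7.83
tool_pos: [0.6188, -0.0197, 0.2764]
ee_rot: [-1.578, -0.0, -1.572]
wrist_force: [-11.5, 3.5, 1.9]
width: 0.0228
```

```bash
python3 -c "
from h import *
arc(0,-8,ex=-.0025)"
```

```text
1 0.0090 0 -0.0009 0;1 0.0089 0 -0.0021 0;1 0.0085 0 -0.0034 0;1 0.0080 0 -0.0045 0;1 0.0073 0 -0.0056 0;1 0.0065 0 -0.0065 0;1 0.0056 0 -0.0074 0;1 0.0045 0 -0.0081 0;1 0.0034 0 -0.0087 0;1 0.0022 0 -0.0090 0
```

>>> send_rows --moves "1 0.0090 0 -0.0009 0;1 0.0089 0 -0.0021 0;1 0.0085 0 -0.0034 0;1 0.0080 0 -0.0045 0;1 0.0073 0 -0.0056 0;1 0.0065 0 -0.0065 0;1 0.0056 0 -0.0074 0;1 0.0045 0 -0.0081 0;1 0.0034 0 -0.0087 0;1 0.0022 0 -0.0090 0"

```text
time: 8.67
tool_pos: [0.5654, -0.0831, 0.2764]
ee_rot: [-1.569, 0.0, -1.571]
wrist_force: [2.2, 4.4, -0.4]
width: 0.0234
```

```bash
python3 -c "
from h import *
arc(-80,-9,ey=.0008);arc(-170,-9);arc(-260,-9)"
```

```text
1 0.0009 0 -0.0102 0;1 -0.0007 0 -0.0102 0;1 -0.0023 0 -0.0100 0;1 -0.0038 0 -0.0095 0;1 -0.0053 0 -0.0088 0;1 -0.0066 0 -0.0079 0;1 -0.0077 0 -0.0068 0;1 -0.0087 0 -0.0055 0;1 -0.0094 0 -0.0041 0;1 -0.0100 0 -0.0026 0
1 -0.0102 0 -0.0010 0;1 -0.0102 0 0.0006 0;1 -0.0100 0 0.0022 0;1 -0.0095 0 0.0037 0;1 -0.0088 0 0.0052 0;1 -0.0079 0 0.0065 0;1 -0.0068 0 0.0076 0;1 -0.0055 0 0.0086 0;1 -0.0041 0 0.0094 0;1 -0.0026 0 0.0099 0
1 -0.0010 0 0.0102 0;1 0.0006 0 0.0102 0;1 0.0022 0 0.0100 0;1 0.0037 0 0.0095 0;1 0.0052 0 0.0088 0;1 0.0065 0 0.0079 0;1 0.0076 0 0.0068 0;1 0.0086 0 0.0055 0;1 0.0094 0 0.0041 0;1 0.0099 0 0.0026 0
```

>>> send_rows --moves "1 0.0009 0 -0.0102 0;1 -0.0007 0 -0.0102 0;1 -0.0023 0 -0.0100 0;1 -0.0038 0 -0.0095 0;1 -0.0053 0 -0.0088 0;1 -0.0066 0 -0.0079 0;1 -0.0077 0 -0.0068 0;1 -0.0087 0 -0.0055 0;1 -0.0094 0 -0.0041 0;1 -0.0100 0 -0.0026 0"

```text
time: 9.5
tool_pos: [0.4892, -0.0285, 0.2764]
ee_rot: [-1.571, -0.001, -1.572]
wrist_force: [3.6, -2.2, -3.3]
width: 0.0232
```

>>> send_rows --moves "1 -0.0102 0 -0.0010 0;1 -0.0102 0 0.0006 0;1 -0.0100 0 0.0022 0;1 -0.0095 0 0.0037 0;1 -0.0088 0 0.0052 0;1 -0.0079 0 0.0065 0;1 -0.0068 0 0.0076 0;1 -0.0055 0 0.0086 0;1 -0.0041 0 0.0094 0;1 -0.0026 0 0.0099 0"

```text
time: 10.33
tool_pos: [0.542, 0.045, 0.2764]
ee_rot: [-1.574, -0.006, -1.573]
wrist_force: [-0.7, -10.7, -0.2]
width: 0.0235
```

>>> send_rows --moves "1 -0.0010 0 0.0102 0;1 0.0006 0 0.0102 0;1 0.0022 0 0.0100 0;1 0.0037 0 0.0095 0;1 0.0052 0 0.0088 0;1 0.0065 0 0.0079 0;1 0.0076 0 0.0068 0;1 0.0086 0 0.0055 0;1 0.0094 0 0.0041 0;1 0.0099 0 0.0026 0"

```text
time: 11.17
tool_pos: [0.617, -0.0046, 0.2764]
ee_rot: [-1.575, 0.002, -1.569]
wrist_force: [-4.9, 1.9, 0.6]
width: 0.0231
```

```bash
python3 -c "
from h import *
from scipy.optimize import least_squares as L
P=np.array([(.5953,.0306),(.6188,-.0197),(.5654,-.0831),(.4892,-.0285),(.542,.045),(.617,-.0046)])
f=L(lambda c:np.hypot(*(P-c[:2]).T)-c[2],[.555,-.02,.065]);print(f.x,f.fun)
c=f.x;print(np.degrees(np.arctan2(*(P-c[:2]).T[::-1])))
arc(11,-9,ex=-.001)
arc(-79,-9)
"
```

```text
[ 0.55358761 -0.01913779  0.06507842] [-1.64854772e-04  1.36395965e-04 -3.46097282e-05 -1.37246661e-05
  9.77101995e-05 -2.09166929e-05]
[  50.01525623   -0.49395053  -79.53663844 -171.72694438  100.24100737
   12.91236949]
1 0.0101 0 0.0011 0;1 0.0102 0 -0.0005 0;1 0.0100 0 -0.0021 0;1 0.0096 0 -0.0037 0;1 0.0089 0 -0.0051 0;1 0.0080 0 -0.0064 0;1 0.0069 0 -0.0076 0;1 0.0056 0 -0.0086 0;1 0.0042 0 -0.0094 0;1 0.0027 0 -0.0099 0
1 0.0012 0 -0.0101 0;1 -0.0004 0 -0.0102 0;1 -0.0020 0 -0.0100 0;1 -0.0036 0 -0.0096 0;1 -0.0050 0 -0.0089 0;1 -0.0063 0 -0.0080 0;1 -0.0075 0 -0.0069 0;1 -0.0085 0 -0.0056 0;1 -0.0093 0 -0.0042 0;1 -0.0098 0 -0.0027 0
```

>>> send_rows --moves "1 0.0101 0 0.0011 0;1 0.0102 0 -0.0005 0;1 0.0100 0 -0.0021 0;1 0.0096 0 -0.0037 0;1 0.0089 0 -0.0051 0;1 0.0080 0 -0.0064 0;1 0.0069 0 -0.0076 0;1 0.0056 0 -0.0086 0;1 0.0042 0 -0.0094 0;1 0.0027 0 -0.0099 0"

```text
time: 12.0
tool_pos: [0.5654, -0.0832, 0.2764]
ee_rot: [-1.569, -0.001, -1.572]
wrist_force: [3.1, 4.1, -0.5]
width: 0.0234
```

```bash
python3 -c "
from h import *
arc(-79,-6)
arc(-139,-2)
arc(-159,-2)
"
```

```text
1 0.0009 0 -0.0067 0;1 0.0002 0 -0.0068 0;1 -0.0005 0 -0.0068 0;1 -0.0012 0 -0.0067 0;1 -0.0019 0 -0.0065 0;1 -0.0025 0 -0.0063 0;1 -0.0032 0 -0.0060 0;1 -0.0038 0 -0.0056 0;1 -0.0044 0 -0.0052 0;1 -0.0049 0 -0.0047 0
1 -0.0017 0 -0.0015 0;1 -0.0018 0 -0.0014 0;1 -0.0018 0 -0.0013 0;1 -0.0019 0 -0.0013 0;1 -0.0019 0 -0.0012 0;1 -0.0020 0 -0.0011 0;1 -0.0020 0 -0.0011 0;1 -0.0020 0 -0.0010 0;1 -0.0021 0 -0.0009 0;1 -0.0021 0 -0.0008 0
1 -0.0021 0 -0.0008 0;1 -0.0022 0 -0.0007 0;1 -0.0022 0 -0.0006 0;1 -0.0022 0 -0.0005 0;1 -0.0022 0 -0.0005 0;1 -0.0022 0 -0.0004 0;1 -0.0022 0 -0.0003 0;1 -0.0023 0 -0.0002 0;1 -0.0023 0 -0.0002 0;1 -0.0023 0 -0.0001 0
```

>>> send_rows --moves "1 0.0009 0 -0.0067 0;1 0.0002 0 -0.0068 0;1 -0.0005 0 -0.0068 0;1 -0.0012 0 -0.0067 0;1 -0.0019 0 -0.0065 0;1 -0.0025 0 -0.0063 0;1 -0.0032 0 -0.0060 0;1 -0.0038 0 -0.0056 0;1 -0.0044 0 -0.0052 0;1 -0.0049 0 -0.0047 0"

```text
time: 12.83
tool_pos: [0.5039, -0.0611, 0.2764]
ee_rot: [-1.571, -0.001, -1.572]
wrist_force: [3.3, -1.4, -1.9]
width: 0.0234
```

>>> send_rows --moves "1 -0.0017 0 -0.0015 0;1 -0.0018 0 -0.0014 0;1 -0.0018 0 -0.0013 0;1 -0.0019 0 -0.0013 0;1 -0.0019 0 -0.0012 0;1 -0.0020 0 -0.0011 0;1 -0.0020 0 -0.0011 0;1 -0.0020 0 -0.0010 0;1 -0.0021 0 -0.0009 0;1 -0.0021 0 -0.0008 0"

```text
time: 13.67
tool_pos: [0.4926, -0.0417, 0.2764]
ee_rot: [-1.571, -0.0, -1.571]
wrist_force: [0.6, -1.8, -2.7]
width: 0.0231
```

>>> send_rows --moves "1 -0.0021 0 -0.0008 0;1 -0.0022 0 -0.0007 0;1 -0.0022 0 -0.0006 0;1 -0.0011 0 -0.0003 0;1 -0.0011 0 -0.0003 0;1 -0.0011 0 -0.0003 0;1 -0.0011 0 -0.0002 0;1 -0.0011 0 -0.0002 0;1 0 0 0 0;1 0 0 0 0"

```text
time: 14.5
tool_pos: [0.4894, -0.0294, 0.2764]
ee_rot: [-1.571, 0.0, -1.571]
wrist_force: [-0.5, -1.4, -2.1]
width: 0.023
```

>>> send_rows --moves "1 -0.0011 0 -0.0002 0;1 -0.0011 0 -0.0002 0;1 -0.0011 0 -0.0001 0;1 -0.0011 0 -0.0001 0;1 -0.0011 0 -0.0001 0;1 0 0 0 0;1 0 0 0 0;1 0 0 0 0;1 0 0 0 0;1 0 0 0 0"

```text
time: 15.33
tool_pos: [0.4893, -0.0288, 0.2764]
ee_rot: [-1.57, -0.009, -1.576]
wrist_force: [0.9, -14.5, -3.9]
width: 0.023
```

The tool moved 0.6 mm for 5.5 mm commanded, and the force rose to 14.5 N at −171°, which is where I expected the stop. I push a little more to confirm.

>>> send_rows --moves "1 -0.0011 0 0 0;1 -0.0011 0 0 0;1 -0.0011 0 0 0;1 -0.0011 0 0 0;1 0 0 0 0;1 0 0 0 0;1 0 0 0 0;1 0 0 0 0;1 0 0 0 0;1 0 0 0 0"

```text
time: 16.17
tool_pos: [0.4894, -0.0286, 0.2764]
ee_rot: [-1.57, -0.018, -1.581]
wrist_force: [-0.3, -25.1, -4.5]
width: 0.0233
```

```bash
python3 -c "
from h import *
arc(-171.6,5.5,n=5);arc(-144.1,7)
"
```

```text
1 0.0061 0 0.0012 0;1 0.0060 0 0.0018 0;1 0.0058 0 0.0024 0;1 0.0055 0 0.0029 0;1 0.0052 0 0.0034 0
1 0.0061 0 0.0050 0;1 0.0055 0 0.0057 0;1 0.0047 0 0.0064 0;1 0.0039 0 0.0069 0;1 0.0030 0 0.0073 0;1 0.0021 0 0.0076 0;1 0.0012 0 0.0078 0;1 0.0002 0 0.0079 0;1 -0.0007 0 0.0079 0;1 -0.0017 0 0.0078 0
```

>>> send_rows --moves "1 0.002 0 0 0;1 0.002 0 0 0;1 0.002 0 0 0;1 0.002 0 0 0;1 0.0015 0 0.0002 0;1 0.0061 0 0.0012 0;1 0.0060 0 0.0018 0;1 0.0058 0 0.0024 0;1 0.0055 0 0.0029 0;1 0.0052 0 0.0034 0"

```text
time: 17.0
tool_pos: [0.5012, -0.0577, 0.2764]
ee_rot: [-1.57, 0.002, -1.57]
wrist_force: [1.3, 5.2, -2.0]
width: 0.0231
```

```bash
python3 -c "
from h import *
arc(-144,6.9,n=9)
"
```

```text
1 0.0060 0 0.0050 0;1 0.0054 0 0.0057 0;1 0.0047 0 0.0063 0;1 0.0039 0 0.0068 0;1 0.0031 0 0.0072 0;1 0.0022 0 0.0075 0;1 0.0012 0 0.0077 0;1 0.0003 0 0.0078 0;1 -0.0006 0 0.0078 0
```

>>> send_rows --moves "1 0.0060 0 0.0050 0;1 0.0054 0 0.0057 0;1 0.0047 0 0.0063 0;1 0.0039 0 0.0068 0;1 0.0031 0 0.0072 0;1 0.0022 0 0.0075 0;1 0.0012 0 0.0077 0;1 0.0003 0 0.0078 0;1 -0.0006 0 0.0078 0;1 0 0 0 0"

```text
time: 17.83
tool_pos: [0.5636, -0.0835, 0.2764]
ee_rot: [-1.571, 0.002, -1.57]
wrist_force: [0.7, 6.9, -1.5]
width: 0.0232
```

>>> send_rows --moves "-1 0 0 0 0;-1 0 0 0 0;-1 0 0 0 0;-1 0 0 0 0;-1 0 0 0 0;-1 0 0 0 0;-1 0 0 0 0;-1 0 0 0 0;-1 0 0 0 0;-1 0 0 0 0"

```text
time: 18.67
tool_pos: [0.5625, -0.0842, 0.2765]
ee_rot: [-1.571, -0.0, -1.571]
wrist_force: [0.3, -0.0, -0.0]
width: 0.0859
```

>>> send_rows --moves "-1 0 -0.01 0 0;-1 0 -0.01 0 0;-1 0 -0.01 0 0;-1 0 -0.01 0 0;-1 0 -0.01 0 0;-1 0 -0.01 0 0;-1 0 -0.01 0 0;-1 0 -0.01 0 0;-1 0 -0.01 0 0;-1 0 -0.01 0 0"

```text
time: 19.5
tool_pos: [0.5625, -0.0842, 0.3775]
ee_rot: [-1.571, -0.0, -1.571]
wrist_force: [-0.8, 0.1, -0.5]
width: 0.0938
```

>>> send_rows --moves "-1 0.018 0 -0.015 0;-1 0.018 0 -0.015 0;-1 0.018 0 -0.015 0;-1 0.018 0 -0.015 0;-1 0.018 0 -0.015 0;-1 0.018 0 -0.015 0;-1 0.018 0 -0.015 0;-1 0.018 0 -0.015 0;-1 0.018 0 -0.015 0;-1 0.018 0 -0.015 0"

```text
time: 20.33
tool_pos: [0.4116, -0.2649, 0.3772]
ee_rot: [-1.57, -0.0, -1.571]
wrist_force: [0.8, -0.0, 0.6]
width: 0.0941
```

Run:
```python
from bench import robot, imaging, order
import cv2,numpy as np
from h import back
s=imaging.snapshot('scene');t=imaging.snapshot('top')
S=s['image'][:,:,::-1];T=t['image'][:,:,::-1]
for p in(s,t):
  for n,z in(('handle_centre',.272),('plate_underside',.101),('lid_top',.0985)):
    for r in imaging.landmark_of(p,n)[:1]: print(n,r['centre'],r['conf'],back(p,r['centre'],z).round(4))
X=np.array([.5633,-.0834,.272])
for p in(s,t): v=p['mtx']@(p['R']@X+p['t']);print('exp',v[:2]/v[2])
cv2.imwrite('pics/a3.png',np.hstack([cv2.resize(S[140:320,220:420],(400,360)),cv2.resize(T[130:310,230:430],(400,360))]))
```

```text
handle_centre [337.5, 195.9] 0.68 [ 0.5754 -0.0963  0.272 ]
plate_underside [318.3, 251.0] 0.95 [ 0.5571 -0.0175  0.101 ]
handle_centre [365.2, 199.4] 0.52 [ 0.5655 -0.081   0.272 ]
plate_underside [336.3, 216.8] 0.9 [ 0.5533 -0.0213  0.101 ]
exp [336.10410516 198.78536813]
exp [366.20075607 200.32011723]
```

View pics/a3.png

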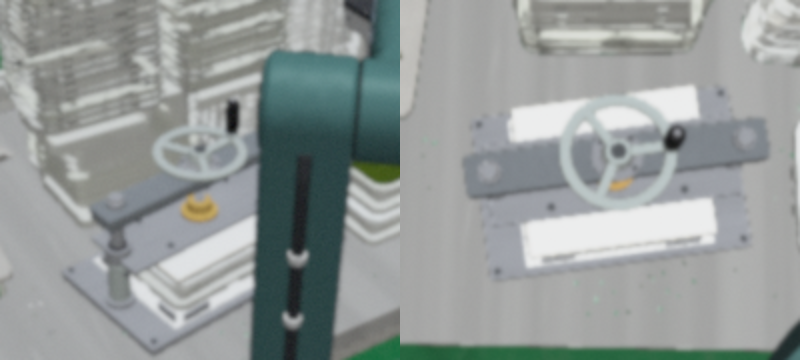

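The handle is at (336,197) in the scene view and (366,200) in the top view, within 3 px of where a quarter turn off the stop should put it. The plate is down, the gripper is clear of everything, and the items nearby have not moved, so I hand in.

```bash
python3 -c "
from bench import robot, imaging, order
print(robot.get_obs()['time']);print(order.close_job())"
```

```text
20.7333
the job is handed in; nothing more can be done
None
```

I cranked the handwheel about 1.6 turns clockwise until the press plate hit its stop, backed it off a quarter turn, let go and moved the arm away. I handed the job in at 20.7 s.

- **Stop:** it came at the angle I had worked out from the pictures. The handle stopped moving while the force climbed to 14.5 N, then to 25 N when I pushed a little further. The highest wrist force reading at the end of a move was about 25 N.
- **Back-off:** the measured tool position gave about 90° counter-clockwise from the stop. In the last pictures the handle's detected position was within about 3 px of where that should put it.
- **Release:** the gripper was fully open and clear, with the wrist force near zero.

**Not confirmed:**
- **Lid height:** the detector did not find the lid in the last pictures, so I infer it is home from the firm stop.
- **Handle position:** the scene camera put the handle about 18 mm off when projected to its height. The top camera agreed to about 3 mm.
- **Things around the press:** the last picture I viewed was a close-up of the press, and nothing in it had moved. The marker, counter, tub and pouch were outside it, so I did not re-check them. The arm's path stayed well above the table.

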